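Sort kiln posts by length with the gauge

TASK

Sort the three kiln posts by length, taking them one at a time from the white board: lower each post level and lengthwise between the stop blocks of the wooden gauge, pause a moment, and see whether it goes down to the blue floor of the slot or stays up on the yellow blocks. Then lay that post straight away into its bin - blue if it went down into the slot, yellow if it stayed up - before you take the next. Set the posts down flat on the bin's floor, beside one another, without dropping them, and leave the glaze pot, the tub and the brush where they are.

Things in the scene. Friction and masses are not known exactly. Their poses are not given: they have to be found in the camera images.
- post_a_mid (a point): one of three square kiln posts (buff fired clay, 25 x 25 mm in section, 80 to 160 g), lying on the white board at the start. It is either 75 or 90 mm long; which, the gauge tells (two posts are of one length, one is of the other). This point is its centre, 12.5 mm above its underside; its x axis runs along its length, z up
- post_b_mid (a point): one of three square kiln posts (buff fired clay, 25 x 25 mm in section, 80 to 160 g), lying on the white board at the start. It is either 75 or 90 mm long; which, the gauge tells (two posts are of one length, one is of the other). This point is its centre, 12.5 mm above its underside; its x axis runs along its length, z up
- post_c_mid (a point): one of three square kiln posts (buff fired clay, 25 x 25 mm in section, 80 to 160 g), lying on the white board at the start. It is either 75 or 90 mm long; which, the gauge tells (two posts are of one length, one is of the other). This point is its centre, 12.5 mm above its underside; its x axis runs along its length, z up
- ware_board: white board 160 x 320 x 12 mm, fixed, on which the posts lie at the start (its top is 12 mm above the table). Origin at the centre of its underside, x along its short side, z up
- gauge: wooden length gauge fixed to the table: base strip 170 (along x) x 56 mm, 10 mm thick, with a hardwood stop block at each end, yellow tops at 35 mm. The gap between the blocks is 82 mm along x, open to both sides along y. Origin at the centre of its underside, below the middle of the gap; z up
- gauge_floor (a point): centre of the gauge's blue slot floor, 10 mm above the table, 25 mm below the yellow tops; 2 mm chamfers widen the slot's mouth to 86 mm. A 75 mm post lowered lengthwise along x goes down to this floor; a 90 mm post stops on the yellow tops, 25 mm higher
- bin_board: plain wooden board 165 x 325 x 12 mm, fixed, on which both bins stand. Origin at the centre of its underside, bins side by side along its y
- bin_blue: open blue plastic bin for the 75 mm posts, fixed; the two bins stand side by side on the bin board, either on either side. 148 x 148 mm outside, walls 35 mm high, 4 mm thick, floor 4 mm thick. Origin at the centre of its underside, x and y along its walls, z up. Two posts fit side by side, lengthwise along x at about y = -32 and +32 mm, with finger room between
- bin_yellow: open yellow plastic bin for the 90 mm posts, fixed; the two bins stand side by side on the bin board, either on either side. 148 x 148 mm outside, walls 35 mm high, 4 mm thick, floor 4 mm thick. Origin at the centre of its underside, x and y along its walls, z up. Two posts fit side by side, lengthwise along x at about y = -32 and +32 mm, with finger room between
- glaze_pot: small white pot with an orange cap, 46 mm across, 42 mm high, a bystander. Origin at the centre of its underside
- tub: closed white tub with a red band, 93 mm across, 68 mm high, a bystander. Origin at the centre of its underside
- brush: brush 200 mm long lying on the table, a bystander. Origin near its middle, x along it
Mind the look-alikes: they are no part of the job. Leave any pink look-alike of the part that bears post_c_mid alone. Leave any turquoise look-alike of the part that bears post_b_mid alone.

How it is judged:
On the way, in this order (a step that is already met when the one before it is completed fails the run):
1. a first post is tried in the gauge (75 mm: level down in the slot; 90 mm: level on both blocks), the other two still on the white board ((((y of post_a_mid in the frame of gauge between -0.022 and 0.022 m and angle between the x axis of post_a_mid and the x axis of gauge, either way round below 0.15 rad and x of post_a_mid in the frame of gauge between -0.01 and 0.01 m and z of post_a_mid in the frame of gauge below 0.029 m) and (x of post_b_mid in the frame of ware_board between -0.11 and 0.11 m and y of post_b_mid in the frame of ware_board between -0.19 and 0.19 m and z of post_b_mid in the frame of ware_board below 0.045 m) and (x of post_c_mid in the frame of ware_board between -0.11 and 0.11 m and y of post_c_mid in the frame of ware_board between -0.19 and 0.19 m and z of post_c_mid in the frame of ware_board below 0.045 m)) or ((y of post_b_mid in the frame of gauge between -0.022 and 0.022 m and angle between the x axis of post_b_mid and the x axis of gauge, either way round below 0.15 rad and x of post_b_mid in the frame of gauge between -0.02 and 0.02 m and z of post_b_mid in the frame of gauge between 0.042 and 0.053 m and contact force between post_b and gauge above 0.3 N) and (x of post_a_mid in the frame of ware_board between -0.11 and 0.11 m and y of post_a_mid in the frame of ware_board between -0.19 and 0.19 m and z of post_a_mid in the frame of ware_board below 0.045 m) and (x of post_c_mid in the frame of ware_board between -0.11 and 0.11 m and y of post_c_mid in the frame of ware_board between -0.19 and 0.19 m and z of post_c_mid in the frame of ware_board below 0.045 m)) or ((y of post_c_mid in the frame of gauge between -0.022 and 0.022 m and angle between the x axis of post_c_mid and the x axis of gauge, either way round below 0.15 rad and x of post_c_mid in the frame of gauge between -0.01 and 0.01 m and z of post_c_mid in the frame of gauge below 0.029 m) and (x of post_a_mid in the frame of ware_board between -0.11 and 0.11 m and y of post_a_mid in the frame of ware_board between -0.19 and 0.19 m and z of post_a_mid in the frame of ware_board below 0.045 m) and (x of post_b_mid in the frame of ware_board between -0.11 and 0.11 m and y of post_b_mid in the frame of ware_board between -0.19 and 0.19 m and z of post_b_mid in the frame of ware_board below 0.045 m)))), for 0.2 s.
2. one post lies, let go, on the floor of its own bin ((((x of post_a_mid in the frame of bin_blue between -0.07 and 0.07 m and y of post_a_mid in the frame of bin_blue between -0.07 and 0.07 m and z of post_a_mid in the frame of bin_blue between 0.005 and 0.026 m) and linear speed of post_a below 0.03 m/s and contact force between post_a and the fingers below 0.1 N) or ((x of post_b_mid in the frame of bin_yellow between -0.07 and 0.07 m and y of post_b_mid in the frame of bin_yellow between -0.07 and 0.07 m and z of post_b_mid in the frame of bin_yellow between 0.005 and 0.026 m) and linear speed of post_b below 0.03 m/s and contact force between post_b and the fingers below 0.1 N) or ((x of post_c_mid in the frame of bin_blue between -0.07 and 0.07 m and y of post_c_mid in the frame of bin_blue between -0.07 and 0.07 m and z of post_c_mid in the frame of bin_blue between 0.005 and 0.026 m) and linear speed of post_c below 0.03 m/s and contact force between post_c and the fingers below 0.1 N))), for 0.2 s.
3. a second post is tried in the gauge, the first in its bin, the last still on the white board ((((y of post_a_mid in the frame of gauge between -0.022 and 0.022 m and angle between the x axis of post_a_mid and the x axis of gauge, either way round below 0.15 rad and x of post_a_mid in the frame of gauge between -0.01 and 0.01 m and z of post_a_mid in the frame of gauge below 0.029 m) and (x of post_b_mid in the frame of bin_yellow between -0.07 and 0.07 m and y of post_b_mid in the frame of bin_yellow between -0.07 and 0.07 m and z of post_b_mid in the frame of bin_yellow between 0.005 and 0.026 m) and (x of post_c_mid in the frame of ware_board between -0.11 and 0.11 m and y of post_c_mid in the frame of ware_board between -0.19 and 0.19 m and z of post_c_mid in the frame of ware_board below 0.045 m)) or ((y of post_a_mid in the frame of gauge between -0.022 and 0.022 m and angle between the x axis of post_a_mid and the x axis of gauge, either way round below 0.15 rad and x of post_a_mid in the frame of gauge between -0.01 and 0.01 m and z of post_a_mid in the frame of gauge below 0.029 m) and (x of post_c_mid in the frame of bin_blue between -0.07 and 0.07 m and y of post_c_mid in the frame of bin_blue between -0.07 and 0.07 m and z of post_c_mid in the frame of bin_blue between 0.005 and 0.026 m) and (x of post_b_mid in the frame of ware_board between -0.11 and 0.11 m and y of post_b_mid in the frame of ware_board between -0.19 and 0.19 m and z of post_b_mid in the frame of ware_board below 0.045 m)) or ((y of post_b_mid in the frame of gauge between -0.022 and 0.022 m and angle between the x axis of post_b_mid and the x axis of gauge, either way round below 0.15 rad and x of post_b_mid in the frame of gauge between -0.02 and 0.02 m and z of post_b_mid in the frame of gauge between 0.042 and 0.053 m and contact force between post_b and gauge above 0.3 N) and (x of post_a_mid in the frame of bin_blue between -0.07 and 0.07 m and y of post_a_mid in the frame of bin_blue between -0.07 and 0.07 m and z of post_a_mid in the frame of bin_blue between 0.005 and 0.026 m) and (x of post_c_mid in the frame of ware_board between -0.11 and 0.11 m and y of post_c_mid in the frame of ware_board between -0.19 and 0.19 m and z of post_c_mid in the frame of ware_board below 0.045 m)) or ((y of post_b_mid in the frame of gauge between -0.022 and 0.022 m and angle between the x axis of post_b_mid and the x axis of gauge, either way round below 0.15 rad and x of post_b_mid in the frame of gauge between -0.02 and 0.02 m and z of post_b_mid in the frame of gauge between 0.042 and 0.053 m and contact force between post_b and gauge above 0.3 N) and (x of post_c_mid in the frame of bin_blue between -0.07 and 0.07 m and y of post_c_mid in the frame of bin_blue between -0.07 and 0.07 m and z of post_c_mid in the frame of bin_blue between 0.005 and 0.026 m) and (x of post_a_mid in the frame of ware_board between -0.11 and 0.11 m and y of post_a_mid in the frame of ware_board between -0.19 and 0.19 m and z of post_a_mid in the frame of ware_board below 0.045 m)) or ((y of post_c_mid in the frame of gauge between -0.022 and 0.022 m and angle between the x axis of post_c_mid and the x axis of gauge, either way round below 0.15 rad and x of post_c_mid in the frame of gauge between -0.01 and 0.01 m and z of post_c_mid in the frame of gauge below 0.029 m) and (x of post_a_mid in the frame of bin_blue between -0.07 and 0.07 m and y of post_a_mid in the frame of bin_blue between -0.07 and 0.07 m and z of post_a_mid in the frame of bin_blue between 0.005 and 0.026 m) and (x of post_b_mid in the frame of ware_board between -0.11 and 0.11 m and y of post_b_mid in the frame of ware_board between -0.19 and 0.19 m and z of post_b_mid in the frame of ware_board below 0.045 m)) or ((y of post_c_mid in the frame of gauge between -0.022 and 0.022 m and angle between the x axis of post_c_mid and the x axis of gauge, either way round below 0.15 rad and x of post_c_mid in the frame of gauge between -0.01 and 0.01 m and z of post_c_mid in the frame of gauge below 0.029 m) and (x of post_b_mid in the frame of bin_yellow between -0.07 and 0.07 m and y of post_b_mid in the frame of bin_yellow between -0.07 and 0.07 m and z of post_b_mid in the frame of bin_yellow between 0.005 and 0.026 m) and (x of post_a_mid in the frame of ware_board between -0.11 and 0.11 m and y of post_a_mid in the frame of ware_board between -0.19 and 0.19 m and z of post_a_mid in the frame of ware_board below 0.045 m)))), for 0.2 s.
4. two posts lie, let go, on the floors of their own bins (((((x of post_b_mid in the frame of bin_yellow between -0.07 and 0.07 m and y of post_b_mid in the frame of bin_yellow between -0.07 and 0.07 m and z of post_b_mid in the frame of bin_yellow between 0.005 and 0.026 m) and linear speed of post_b below 0.03 m/s and contact force between post_b and the fingers below 0.1 N) and ((x of post_c_mid in the frame of bin_blue between -0.07 and 0.07 m and y of post_c_mid in the frame of bin_blue between -0.07 and 0.07 m and z of post_c_mid in the frame of bin_blue between 0.005 and 0.026 m) and linear speed of post_c below 0.03 m/s and contact force between post_c and the fingers below 0.1 N)) or (((x of post_a_mid in the frame of bin_blue between -0.07 and 0.07 m and y of post_a_mid in the frame of bin_blue between -0.07 and 0.07 m and z of post_a_mid in the frame of bin_blue between 0.005 and 0.026 m) and linear speed of post_a below 0.03 m/s and contact force between post_a and the fingers below 0.1 N) and ((x of post_c_mid in the frame of bin_blue between -0.07 and 0.07 m and y of post_c_mid in the frame of bin_blue between -0.07 and 0.07 m and z of post_c_mid in the frame of bin_blue between 0.005 and 0.026 m) and linear speed of post_c below 0.03 m/s and contact force between post_c and the fingers below 0.1 N)) or (((x of post_a_mid in the frame of bin_blue between -0.07 and 0.07 m and y of post_a_mid in the frame of bin_blue between -0.07 and 0.07 m and z of post_a_mid in the frame of bin_blue between 0.005 and 0.026 m) and linear speed of post_a below 0.03 m/s and contact force between post_a and the fingers below 0.1 N) and ((x of post_b_mid in the frame of bin_yellow between -0.07 and 0.07 m and y of post_b_mid in the frame of bin_yellow between -0.07 and 0.07 m and z of post_b_mid in the frame of bin_yellow between 0.005 and 0.026 m) and linear speed of post_b below 0.03 m/s and contact force between post_b and the fingers below 0.1 N)))), for 0.2 s.
5. the last post is tried in the gauge, the other two in their bins ((((y of post_a_mid in the frame of gauge between -0.022 and 0.022 m and angle between the x axis of post_a_mid and the x axis of gauge, either way round below 0.15 rad and x of post_a_mid in the frame of gauge between -0.01 and 0.01 m and z of post_a_mid in the frame of gauge below 0.029 m) and (x of post_b_mid in the frame of bin_yellow between -0.07 and 0.07 m and y of post_b_mid in the frame of bin_yellow between -0.07 and 0.07 m and z of post_b_mid in the frame of bin_yellow between 0.005 and 0.026 m) and (x of post_c_mid in the frame of bin_blue between -0.07 and 0.07 m and y of post_c_mid in the frame of bin_blue between -0.07 and 0.07 m and z of post_c_mid in the frame of bin_blue between 0.005 and 0.026 m)) or ((y of post_b_mid in the frame of gauge between -0.022 and 0.022 m and angle between the x axis of post_b_mid and the x axis of gauge, either way round below 0.15 rad and x of post_b_mid in the frame of gauge between -0.02 and 0.02 m and z of post_b_mid in the frame of gauge between 0.042 and 0.053 m and contact force between post_b and gauge above 0.3 N) and (x of post_a_mid in the frame of bin_blue between -0.07 and 0.07 m and y of post_a_mid in the frame of bin_blue between -0.07 and 0.07 m and z of post_a_mid in the frame of bin_blue between 0.005 and 0.026 m) and (x of post_c_mid in the frame of bin_blue between -0.07 and 0.07 m and y of post_c_mid in the frame of bin_blue between -0.07 and 0.07 m and z of post_c_mid in the frame of bin_blue between 0.005 and 0.026 m)) or ((y of post_c_mid in the frame of gauge between -0.022 and 0.022 m and angle between the x axis of post_c_mid and the x axis of gauge, either way round below 0.15 rad and x of post_c_mid in the frame of gauge between -0.01 and 0.01 m and z of post_c_mid in the frame of gauge below 0.029 m) and (x of post_a_mid in the frame of bin_blue between -0.07 and 0.07 m and y of post_a_mid in the frame of bin_blue between -0.07 and 0.07 m and z of post_a_mid in the frame of bin_blue between 0.005 and 0.026 m) and (x of post_b_mid in the frame of bin_yellow between -0.07 and 0.07 m and y of post_b_mid in the frame of bin_yellow between -0.07 and 0.07 m and z of post_b_mid in the frame of bin_yellow between 0.005 and 0.026 m)))), for 0.2 s.
At the end, for the whole second after the job is handed in: both 75 mm posts lie in the blue bin and the 90 mm post in the yellow bin, each with its centre within the bin's walls and no more than 10 mm higher than when flat on its floor, let go and at rest (under 0.03 m/s) (x of post_a_mid in the frame of bin_blue between -0.07 and 0.07 m and y of post_a_mid in the frame of bin_blue between -0.07 and 0.07 m and z of post_a_mid in the frame of bin_blue between 0.005 and 0.026 m and linear speed of each of post_a, post_b, post_c below 0.03 m/s and contact force between each of post_a, post_b, post_c and the fingers below 0.1 N and x of post_b_mid in the frame of bin_yellow between -0.07 and 0.07 m and y of post_b_mid in the frame of bin_yellow between -0.07 and 0.07 m and z of post_b_mid in the frame of bin_yellow between 0.005 and 0.026 m and x of post_c_mid in the frame of bin_blue between -0.07 and 0.07 m and y of post_c_mid in the frame of bin_blue between -0.07 and 0.07 m and z of post_c_mid in the frame of bin_blue between 0.005 and 0.026 m); the robot touches nothing.
It fails at once if the glaze pot is moved more than 30 mm (distance of glaze_pot from where it was at the start of the episode above 0.03 m).
It fails at once if the tub is moved more than 30 mm (distance of tub from where it was at the start of the episode above 0.03 m).
It fails at once if the brush is moved more than 30 mm (distance of brush from where it was at the start of the episode above 0.03 m).
It fails at once if a post is dropped (it falls free, out of the fingers, faster than 0.7 m/s, about 25 mm) ((linear speed of post_a above 0.7 m/s and contact force between post_a and the fingers below 0.05 N) or (linear speed of post_b above 0.7 m/s and contact force between post_b and the fingers below 0.05 N) or (linear speed of post_c above 0.7 m/s and contact force between post_c and the fingers below 0.05 N)).
It also fails if it takes over 72 s, if anything falls off the work surface, if the arm or the gripper's body presses on something with over 40 N, if the wrist force passes 120 N, or if a joint passes its speed limit or range.

ROBOT

A 7-joint arm with a two-finger parallel gripper is mounted at the origin on the work surface. World frame = base frame: x ahead of the robot, y to its left, z up, the work surface at z = 0. Lengths are in m, angles in rad, forces in N, time in s.
With the tool pointing down it reaches from about 0.4 to 0.9 m from the base axis. Payload 5.5 kg.
Tool frame: the origin (TCP) lies midway between the tips of the shut fingers; the grasp point (between the pads) lies 19 mm behind it; y points along the fingers, x is the direction in which the jaws open and shut, and the axes are right-handed (so a half turn about y gives the same grasp; the last joint's range is limited). The gripper opens to 85 mm and grips with 20 to 120 N. Pads are 22 mm wide; open, the fingers measure 114 mm over their backs; the gripper's body (76 mm by 85 mm) begins 54 mm behind the grasp point. The pads swing forward as they close: fully open they stand 13 mm farther back than shut.
Start: joints at [1.564, 0.501, -0.427, 1.55, 0.221, 1.138, -0.21], TCP at [0.173, -0.626, 0.231] pointing down, gripper open.
Joint ranges: [-2.88, 2.88], [-0.31, 2.03], [-1.54, 1.56], [0.2, 2.42], [-1.41, 4.55], [0.19, 2.02], [-2.57, 2.57]. Speed limits (rad/s): [2.57, 2.57, 3.14, 3.14, 3.14, 3.14, 3.14].

INTERFACE

Orientations are given as a rotation vector (axis times angle).
In Python, from rig import bot gives the robot as it stands. Calls block until the motion is done:
- bot.move_ptp(position, orientation): joint-space move of the TCP to a pose.
- bot.servo_line(position, feed=0.15, rotation=None, stop_force=None): straight line of the TCP; rotation=None keeps the orientation; feed is the mean speed in m/s. With stop_force (N) it stops when the force on the tool has changed by that much, and returns True; else False.
- bot.goto_joints(angles): joint-space move.
- bot.grip(opening, force=None): opening from 0.0 (shut) to 1.0 (fully open); force is the grip in N (None keeps the last); returns when the fingers have stopped.
- bot.hold(seconds).
- bot.solve_ik(position, orientation): joint angles nearest the present ones, or None.
- bot.sense(): the state.
- bot.snapshot(name): name is "scene" or "top"; returns a dict with "image" (480x640x3 uint8, red, green, blue), "vertical_fov" (degrees; the focal length in pixels is half the picture's height over the tangent of half this angle, whatever the lens; pixels are square), "cx", "cy" (the principal point, pixels), "extrinsics" (4x4, takes a point from camera to world coordinates). Camera axes: x right, y up, looking along -z (the intrinsics and any distortion apply to the point x, -y, -z); pixel columns grow to the right and rows downward; lengths in m; the calibration is good to about 2 mm. A picture is of the moment at which its call begins. There is no depth.
A pose or a line that the arm cannot do raises bot.IKError and nothing moves.
- bot.finish_job(): hands the job in, once; it reports no verdict.
Trained networks look in a picture, given as the dict that the camera call returned (one of the last four; its "shot" number tells which), for a name from the list of things; names that differ only in an ending like _2 or _b are one class to them, and where a whole thing is asked for, a point or a joint stands for the part that bears it (a point fixed in the world has none). Each returns a list of dicts, best first, with "p" (0 to 1); they miss things now and then, are a little off and sometimes report something else, mostly with a low value. They report only what shows in the picture. A call takes as long as a camera call. They do not tell look-alikes from the thing itself.
- bot.find_in(picture, thing): "centre" ([x, y, z] in m, in world coordinates, good to about 4 mm: the middle of the surface that is visible of it).
- bot.mark_of(picture, thing): "centre" ([x, y, z] in m, in world coordinates, good to about 4 mm: a listed point, or the origin of a listed thing).
The state is a dict: "clock": time; "joint_positions": joint angles; "qd": joint speeds; "effort": joint torques, N m; "tool_pos": TCP position; "ee_rot": TCP orientation; "ft_force": force on the tool from outside, world axes, zero at the start; "torque": the same for the moment, N m; "finger_gap": opening from 0.0 (shut) to 1.0 (fully open).
Only numpy, scipy, OpenCV 4.12 (cv2) and the standard library are available. Lean on these libraries where they do the work, as an engineer would, in place of code of your own. Each camera call takes 0.05 s, during which the arm holds its last target. There are 200 camera calls.

## Working session

There is one attempt and no reset: what is moved stays moved. The work goes in short steps, each a Python script; the robot and the scene stay as the last script left them, time stands still between calls to the robot, and variables do not carry over. Pictures are saved under pics/ and viewed, about 8 in all and at most 12, crops included, and the job is handed in when it is done.

```bash
ls; mkdir -p pics
python3 - <<'E'
from rig import bot
import cv2,numpy as np
for n in("top","scene"):
    s=bot.snapshot(n); cv2.imwrite(f"pics/{n}0.png",s["image"][:,:,::-1])
    print(n,s["vertical_fov"],s["cx"],s["cy"],[k for k in s],np.round(s["extrinsics"],3).tolist())
    for t in["post_a_mid","ware_board","gauge","gauge_floor","bin_board","bin_blue","bin_yellow","glaze_pot","tub","brush"]:
        print(t,[(np.round(d["centre"],3).tolist(),round(d["p"],2)) for d in bot.mark_of(s,t)][:6])
print(bot.sense())
E
```

```text
pics
top 42.80954456988786 323.90392563343755 243.49705426553132 ['image', 'vertical_fov', 'cx', 'cy', 'extrinsics', 'shot'] [[0.005, 0.982, -0.191, 0.267], [-1.0, 0.003, -0.01, -0.001], [-0.01, 0.191, 0.982, 1.571], [0.0, 0.0, 0.0, 1.0]]
post_a_mid [([0.787, -0.09, 0.0], 0.72), ([0.576, -0.406, 0.026], 0.56)]
ware_board [([0.543, -0.301, -0.004], 0.55)]
gauge [([0.6, 0.01, -0.0], 0.86)]
gauge_floor [([0.603, 0.012, 0.014], 0.84)]
bin_board [([0.53, 0.29, -0.003], 0.56)]
bin_blue [([0.554, 0.219, 0.016], 0.91)]
bin_yellow []
glaze_pot [([0.379, 0.02, -0.002], 0.65), ([0.577, -0.404, 0.024], 0.58)]
tub [([0.786, -0.09, 0.0], 0.79), ([0.38, 0.021, 0.002], 0.22)]
brush [([0.723, -0.24, 0.003], 0.91)]
scene 45.066169878360256 312.882251136614 236.30224304982235 ['image', 'vertical_fov', 'cx', 'cy', 'extrinsics', 'shot'] [[-0.344, -0.767, 0.541, 1.17], [0.939, -0.281, 0.2, 0.218], [-0.001, 0.576, 0.817, 0.982], [0.0, 0.0, 0.0, 1.0]]
post_a_mid [([0.577, -0.405, 0.023], 0.68)]
ware_board [([0.54, -0.304, -0.0], 0.79)]
gauge [([0.601, 0.014, 0.002], 0.62)]
gauge_floor [([0.599, 0.015, 0.013
[... 192 characters left out ...]
[([0.728, -0.24, -0.001], 0.58)]
{'clock': 1.1, 'joint_positions': array([ 1.56421344,  0.50089598, -0.42702121,  1.55043818,  0.22075229,
        1.13831158, -0.21029463]), 'qd': array([ 0.0019845 ,  0.00184518, -0.00092716, -0.00209301,  0.0023933 ,
       -0.00183781,  0.00017971]), 'effort': array([-4.27830912e-05, -5.69388127e+01, -5.81133753e+00, -2.81339729e+01,
        1.25910627e-02,  2.10060141e-03,  3.53983935e-07]), 'tool_pos': array([ 0.17329506, -0.62644386,  0.23129812]), 'ee_rot': array([-1.32475134,  1.00813534, -1.00817007]), 'ft_force': array([-0.39901245,  0.14468091, -0.37476878]), 'torque': array([-0.00343198, -0.0156531 , -0.02232525]), 'finger_gap': 1.003583182102044}
```

View pics/top0.png

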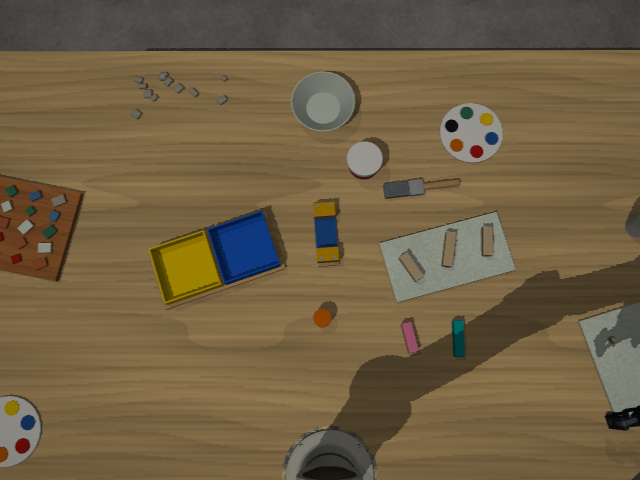

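View pics/scene0.png

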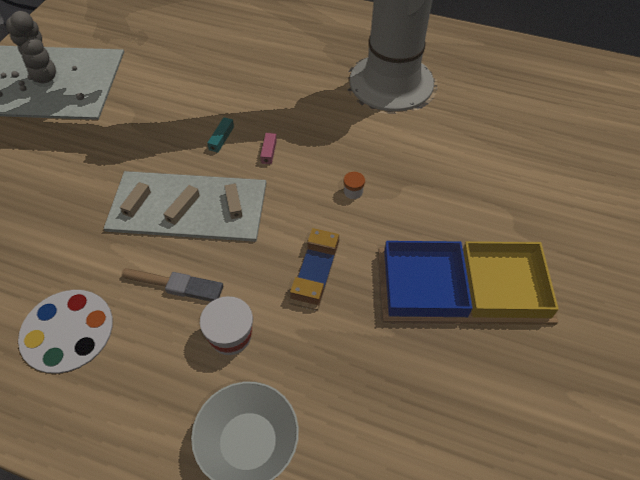

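The top view shows three buff posts at (412,266), (450,248) and (488,240). The gauge is at (326,232), with the blue bin at (245,247) and the yellow bin at (187,267). The pink and turquoise look-alikes are off the board. I'll enlarge crops so I can fit the shapes.

Run:
```python
import cv2,numpy as np
t=cv2.imread("pics/top0.png");s=cv2.imread("pics/scene0.png")
def c(i,x,y,w,h,W,H):return cv2.resize(i[y:y+h,x:x+w],(W,H),interpolation=cv2.INTER_NEAREST)
a=np.hstack([c(t,300,192,60,80,300,400),c(t,395,215,100,80,500,400)])
b=np.hstack([c(s,285,222,60,40*2-40+45,225,319)[:200],c(s,115,170,140,50,560,200)])
b=cv2.resize(b,(800,200)) if b.shape[1]!=800 else b
cv2.imwrite("pics/crop1.png",np.clip(np.vstack([a,b]).astype(float)*1.5,0,255).astype(np.uint8))
for n,i,pts in(("top",t,[(412,266),(450,248),(488,240),(325,209),(327,254),(326,232),(400,255),(320,300)]),("scene",s,[(136,200),(181,204),(233,200),(323,239),(307,290),(315,268)])):
    h=cv2.cvtColor(i,cv2.COLOR_BGR2HSV)
    for p in pts:print(n,p,h[p[1],p[0]])
```

```text
top (412, 266) [ 19  84 128]
top (450, 248) [ 19  84 127]
top (488, 240) [ 19  86 127]
top (325, 209) [ 22 255 138]
top (327, 254) [ 22 255 138]
top (326, 232) [107 205  96]
top (400, 255) [ 43  27 112]
top (320, 300) [ 18 117 124]
scene (136, 200) [ 17  70 120]
scene (181, 204) [ 16  66 127]
scene (233, 200) [ 18  70 124]
scene (323, 239) [ 19 164 132]
scene (307, 290) [ 20 166 132]
scene (315, 268) [111 129  91]
```

View pics/crop1.png

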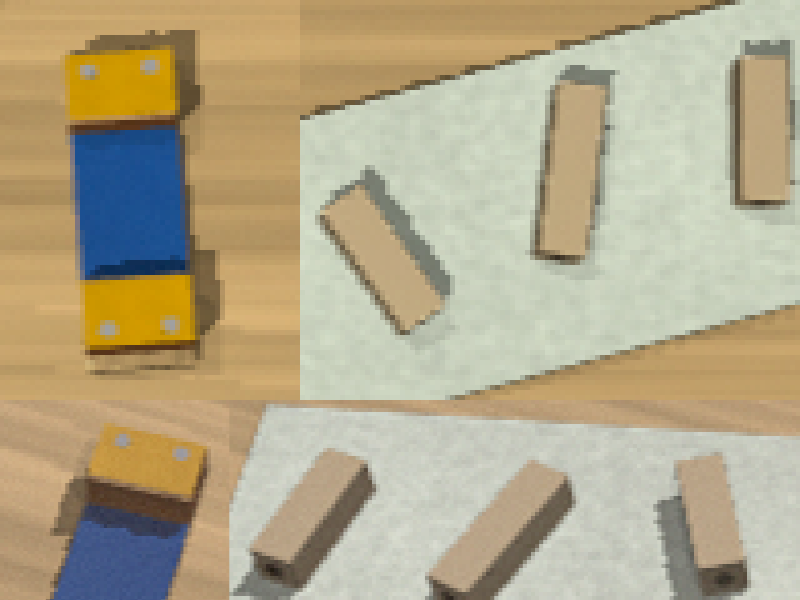

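The top faces are evenly lit and separate cleanly from their sides and shadows. I'll fit rectangles to them on their known height planes in both cameras.

```bash
cat > vis.py <<'E'
import cv2,numpy as np
K=6
def unproj(s,uv,z):
    f=240/np.tan(np.radians(s["vertical_fov"]/2)); uv=np.atleast_2d(uv).astype(float); E=s["extrinsics"]
    d=np.c_[(uv[:,0]-s["cx"])/f,-(uv[:,1]-s["cy"])/f,-np.ones(len(uv))]@E[:3,:3].T
    return E[:3,3]+d*((z-E[2,3])/d[:,2])[:,None]
def mask(s,lo,hi):
    im=cv2.resize(s["image"],None,fx=K,fy=K,interpolation=cv2.INTER_LINEAR)
    return cv2.inRange(cv2.cvtColor(im,cv2.COLOR_RGB2HSV),lo,hi)
def rect(s,pts,z):
    w=unproj(s,(np.asarray(pts,float)+.5)/K-.5,z)[:,:2].astype(np.float32)*1000
    (c,sz,a)=cv2.minAreaRect(w)
    b=cv2.boxPoints((c,sz,a)); e=max((b[1]-b[0],b[2]-b[1]),key=np.linalg.norm)
    return np.array(c)/1000,sorted(sz)[::-1],(np.degrees(np.arctan2(e[1],e[0]))+90)%180-90
def blobs(m,amin):
    cs,_=cv2.findContours(m,cv2.RETR_EXTERNAL,cv2.CHAIN_APPROX_NONE)
    return [c[:,0] for c in cs if cv2.contourArea(c)>amin*K*K]
E
cat > t.py <<'E'
from rig import bot
from vis import *
for n,smin in(("top",55),("scene",40)):
    s=bot.snapshot(n)
    for c in blobs(mask(s,(10,smin,108),(25,115,255)),120):
        r=rect(s,c,.037)
        if .45<r[0][0]<.65 and -.5<r[0][1]<-.1 and r[1][0]<110: print(n,"post",np.round(r[0],4),np.round(r[1],1),round(r[2],1))
    Y=[(c,rect(s,c,.035)) for c in blobs(mask(s,(17,140,100),(30,255,255)),100)]
    Y=[c for c,r in Y if .48<r[0][0]<.7 and -.06<r[0][1]<.1]
    for c in Y:
        r=rect(s,c,.035);print(n,"blk",np.round(r[0],4),np.round(r[1],1),round(r[2],1))
    if len(Y)>1:
        r=rect(s,np.vstack(Y),.035);print(n,"gauge",np.round(r[0],4),np.round(r[1],1),round(r[2],1))
    for nm,lo,hi in(("yellow",(17,140,60),(30,255,255)),("blue",(100,110,50),(125,255,255))):
        for c in blobs(mask(s,lo,hi),1000):
            r=rect(s,c,.047);print(n,nm,np.round(r[0],4),np.round(r[1],1),round(r[2],1))
    for c in blobs(mask(s,(25,0,90),(90,45,255)),2000):
        r=rect(s,c,.012);print(n,"board",np.round(r[0],4),np.round(r[1],1),round(r[2],1))
E
python3 t.py
```

```text
top post [ 0.508 -0.206] [75.5 25.3] 34.4
top post [ 0.5545 -0.3036] [89.  24.9] -8.7
top post [ 0.5756 -0.4024] [74.5 24.1] -1.8
top blk [0.5389 0.0074] [58.7 36.2] -85.5
top blk [0.6583 0.0167] [59.  37.2] -85.3
top gauge [0.5989 0.012 ] [156.6  59. ] 4.5
top yellow [0.5031 0.3659] [158.6 157. ] 19.5
top blue [0.5544 0.2204] [153.9 149.9] 19.4
top board [ 0.279  -0.7212] [236.2 126.5] 17.3
top board [ 0.5389 -0.3019] [320.7 160.1] -74.6
top board [0.9661 0.0204] [173.3 172.2] -70.5
scene blk [0.6585 0.016 ] [56.5 34.4] -86.3
scene blk [0.5388 0.0067] [56.5 34.7] -85.7
scene gauge [0.5984 0.0113] [154.4  56.5] 4.4
scene yellow [0.5146 0.3671] [167.  158.5] 19.4
scene blue [0.5648 0.2227] [164.6 151.4] 19.3
scene board [0.9336 0.0091] [175.7 161. ] -69.9
scene board [ 0.5393 -0.3013] [320.  159.8] -74.6
scene board [ 0.2846 -0.7653] [260.4 218. ] 17.5
```

The fits agree between cameras to within 1 mm, and the sizes match: posts 75/89/75 mm, board 320x160. I'll write the routine and check IK before moving.

```bash
cat > ops.py <<'E'
import numpy as np
from rig import bot
from scipy.spatial.transform import Rotation as R
GA=np.array([.5985,.0117]);GY=4.5;BY=19.4
BLUE=np.array([.5545,.2210]);YEL=np.array([.505,.3685])
BX=np.array([np.cos(np.radians(BY)),np.sin(np.radians(BY))]);BYV=np.array([-BX[1],BX[0]])
POSTS=[((.5756,-.4024),-1.8),((.5545,-.3036),-8.7),((.508,-.206),34.4)]
SIGN=-90; DZ=.001; ZT=.115
def rv(yaw):
    a=np.radians(yaw+SIGN);c,s=np.cos(a),np.sin(a)
    return R.from_matrix([[c,0,-s],[s,0,c],[0,-1,0]]).as_rotvec()
P=lambda xy,z:[float(xy[0]),float(xy[1]),float(z)]
def tz():
    s=bot.sense();return s["tool_pos"],s["ft_force"],s["finger_gap"],s["clock"]
def pick(i):
    xy,yaw=POSTS[i]
    bot.grip(.6,60); bot.move_ptp(P(xy,ZT),rv(yaw))
    bot.servo_line(P(xy,.012+DZ),.1); bot.grip(0,60)
    bot.servo_line(P(xy,ZT),.15); print("picked gap",tz()[2],"t",tz()[3])
def gauge(dx=0):
    u=np.array([np.cos(np.radians(GY)),np.sin(np.radians(GY))]);g=GA+dx*u
    bot.move_ptp(P(g,ZT),rv(GY)); bot.servo_line(P(g,.050),.12)
    st=bot.servo_line(P(g,.010+DZ-.001),.035,stop_force=5); bot.hold(.6)
    p,f,gap,t=tz(); print("gauge stop",st,"tcp",np.round(p,4),"f",np.round(f,1),"gap",round(gap,3),"t",t); return p[2]
def lay(xy):
    p=bot.sense()["tool_pos"]; bot.servo_line(P(p,ZT),.15)
    bot.move_ptp(P(xy,ZT),rv(BY)); bot.servo_line(P(xy,.050),.12)
    bot.servo_line(P(xy,.016+DZ-.001),.04,stop_force=4); print("laid at",np.round(tz()[0],4))
    bot.grip(.42); bot.hold(.1); bot.servo_line(P(xy,ZT),.15); print("t",tz()[3])
E
python3 - <<'E'
import ops;from ops import *
print("start R",R.from_rotvec(bot.sense()["ee_rot"]).as_matrix().round(2).tolist())
for sg in(-90,90):
    ops.SIGN=sg
    for xy,y in POSTS+[(GA,GY),(BLUE+.032*BYV,BY),(YEL,BY)]:
        for z in(.013,ZT):
            q=bot.solve_ik(P(xy,z),rv(y)); print(sg,xy,None if q is None else np.round(q,2))
E
```

```text
start R [[0.27, 0.0, 0.96], [-0.96, 0.0, 0.27], [-0.0, -1.0, 0.0]]
-90 (0.5756, -0.4024) [ 0.82  0.83 -0.37  1.53  0.36  0.85 -1.29]
-90 (0.5756, -0.4024) [ 0.85  0.71 -0.42  1.49  0.32  1.01 -1.26]
-90 (0.5545, -0.3036) [ 0.75  0.74 -0.4   1.72  0.39  0.75 -1.57]
-90 (0.5545, -0.3036) [ 0.8   0.61 -0.47  1.69  0.33  0.92 -1.52]
-90 (0.508, -0.206) [ 0.8   0.69 -0.6   1.94  0.59  0.7  -1.12]
-90 (0.508, -0.206) [ 0.92  0.55 -0.74  1.9   0.47  0.88 -1.03]
-90 [0.5985 0.0117] [ 0.38  0.75 -0.6   1.81  0.59  0.77 -2.02]
-90 [0.5985 0.0117] [ 0.54  0.66 -0.83  1.77  0.58  0.97 -2.02]
-90 [0.54387084 0.25118313] [ 0.04  0.79 -0.7   1.8   0.69  0.81 -2.25]
-90 [0.54387084 0.25118313] [ 0.09  0.64 -0.77  1.77  0.54  0.95 -2.14]
-90 [0.505  0.3685] [-0.18  0.82 -0.7   1.74  0.68  0.84 -2.42]
-90 [0.505  0.3685] [-0.36  0.59 -0.43  1.71  0.3   0.91 -2.14]
90 (0.5756, -0.4024) [ 1.13  1.02 -0.91  1.51  0.88  1.05  1.54]
90 (0.5756, -0.4024) [ 1.16  0.9  -0.97  1.48  0.78  1.18  1.6 ]
90 (0.5545, -0.3036) [ 1.07  0.92 -0.89  1.71  0.86  0.95  1.25]
90 (0.5545, -0.3036) [ 1.12  0.79 -0.97  1.68  0.72  1.08  1.34]
90 (0.508, -0.206) [ 1.23  1.15 -1.31  1.92  1.24  1.2   1.59]
90 (0.508, -0.206) [ 1.24  0.88 -1.3   1.89  0.94  1.17  1.75]
90 [0.5985 0.0117] [ 0.63  0.93 -0.98  1.8   0.95  0.97  0.88]
90 [0.5985 0.0117] [ 0.56  0.68 -0.87  1.77  0.62  0.99  1.1 ]
90 [0.54387084 0.25118313] [ 0.36  1.2  -1.31  1.79  1.25  1.25  0.58]
90 [0.54387084 0.25118313] [ 0.36  0.97 -1.31  1.76  0.99  1.25  0.69]
90 [0.505  0.3685] [ 0.13  1.22 -1.31  1.73  1.25  1.27  0.41]
90 [0.505  0.3685] [ 0.14  1.01 -1.31  1.69  1.02  1.28  0.51]
```

```bash
sed -i 's/SIGN=-90/SIGN=90/' ops.py
python3 - <<'E'
from ops import *
import cv2
pick(0)
print("z",gauge())
for n in("top","scene"): cv2.imwrite(f"pics/{n}1.png",bot.snapshot(n)["image"][:,:,::-1])
a=cv2.imread("pics/top1.png")[180:280,290:420];b=cv2.imread("pics/scene1.png")[200:300,270:400]
cv2.imwrite("pics/g1.png",cv2.resize(np.hstack([a,b]),(780,300)))
E
```

```text
picked gap 0.279547902092218 t 5.7167
gauge stop True tcp [0.5981 0.0117 0.012 ] f [-1.4 -0.4  5. ] gap 0.279 t 9.5417
z 0.011966665775700897
```

View pics/g1.png

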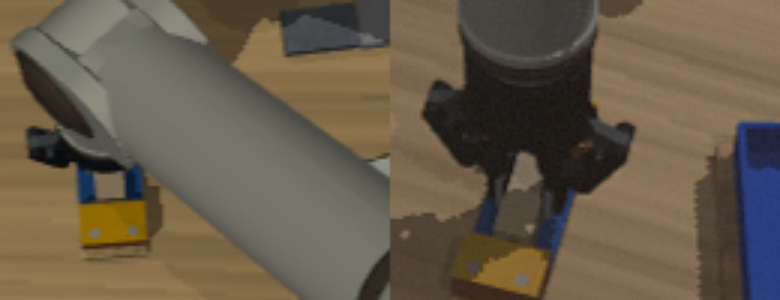

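The post is gripped level inside the slot, down between the yellow blocks. The TCP stopped at 12 mm with a 5 N floor contact, so it is a 75 mm post and goes in the blue bin. The cycle took about 8 s, so time is ample.

Run:
```python
from ops import *
import cv2
lay(BLUE+.032*BYV)
pick(1)
cv2.imwrite("pics/top2.png",bot.snapshot("top")["image"][:,:,::-1])
print("z",gauge())
cv2.imwrite("pics/s2.png",bot.snapshot("scene")["image"][:,:,::-1])
a=cv2.imread("pics/top2.png")[190:320,130:290];b=cv2.imread("pics/s2.png")[180:310,260:420]
cv2.imwrite("pics/g2.png",cv2.resize(np.hstack([a,b]),(800,325)))
```

```text
laid at [0.5434 0.2509 0.018 ]
t 14.0667
picked gap 0.28495118235617745 t 18.7167
gauge stop True tcp [0.5988 0.0116 0.0369] f [-1.  -0.4  5.3] gap 0.282 t 21.8333
z 0.03687888630124747
```

View pics/g2.png

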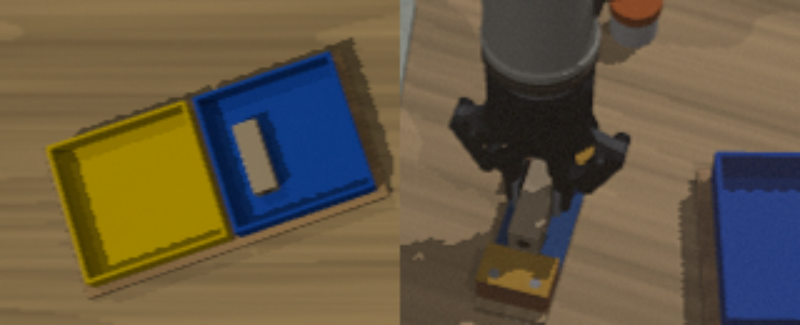

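The first post lies flat on the yellow-facing side of the blue bin. The second stopped 25 mm higher with its end over the yellow block, which matches the 89 mm measured, so it goes in the yellow bin.

Run:
```python
from ops import *
import cv2
lay(YEL)
pick(2)
cv2.imwrite("pics/top3.png",bot.snapshot("top")["image"][:,:,::-1])
print("z",gauge())
cv2.imwrite("pics/s3.png",bot.snapshot("scene")["image"][:,:,::-1])
a=cv2.imread("pics/top3.png")[190:320,130:290];b=cv2.imread("pics/s3.png")[180:310,260:420]
cv2.imwrite("pics/g3.png",cv2.resize(np.hstack([a,b]),(800,325)))
```

```text
laid at [0.5046 0.3681 0.0179]
t 26.5583
picked gap 0.2757793651189672 t 31.275
gauge stop True tcp [0.5981 0.0117 0.0118] f [-0.6 -0.3  5.2] gap 0.281 t 34.5583
z 0.011804550574812805
```

View pics/g3.png

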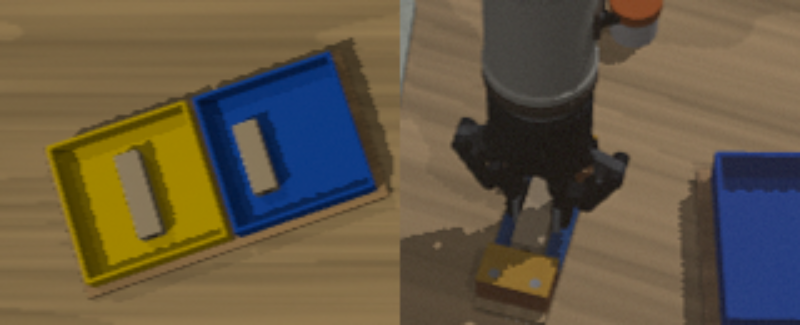

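The long post lies flat in the yellow bin. The third went down into the slot (TCP at 11.8 mm), so it goes in the blue bin beside the first.

Run:
```python
from ops import *
import cv2
xy=BLUE-.032*BYV
lay(xy); bot.servo_line(P(xy,.25),.2)
bot.move_ptp([.45,-.25,.25],rv(10)); bot.hold(.3)
cv2.imwrite("pics/top4.png",bot.snapshot("top")["image"][:,:,::-1]); print(tz())
```

```text
laid at [0.5647 0.1905 0.0178]
t 38.8333
(array([ 0.45028308, -0.24953164,  0.25003896]), array([ 0.39172654,  0.1627045 , -0.30412262]), 0.4171640000856143, 41.675)
```

View pics/top4.png

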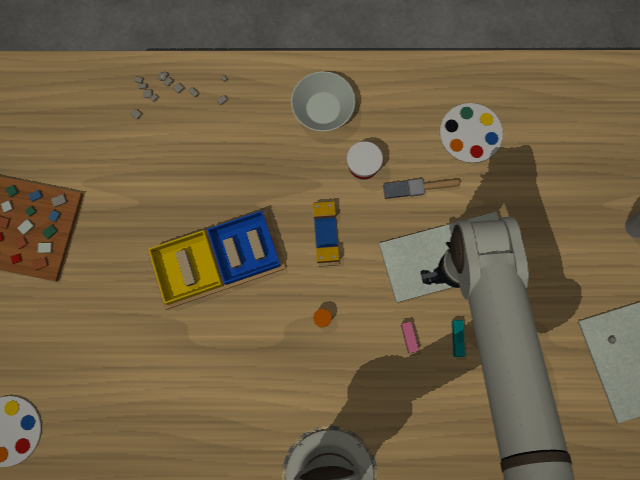

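The two short posts lie side by side in the blue bin at (233,252) and (256,244), and the long one is in the yellow bin at (186,267). The pot, tub and brush have not moved, and the arm is clear of everything.

```bash
python3 -c "
from rig import bot
bot.finish_job()"
```

```text
the job is handed in; nothing more can be done
```

All three posts are sorted and the job is handed in, with the clock at about 42 s of the 72 s allowed; the hand-in gave no verdict.

| Post (position on board) | Measured in image | Gauge result | Bin |
|---|---|---|---|
| First (farthest from the gauge) | 75 mm | went down to the slot floor, TCP stopped at 12.0 mm | blue |
| Second (middle) | 89 mm | stayed up on the yellow blocks, TCP stopped at 36.9 mm | yellow |
| Third (nearest the gauge) | 75 mm | went down to the slot floor, TCP stopped at 11.8 mm | blue |

- **Posts:** The last top picture shows two posts side by side in the blue bin and one in the yellow. Each was lowered until it touched the bin floor, at the same height all three times, before being let go.
- **Bystanders:** The glaze pot, tub, brush and both look-alikes are where they were at the start, and the arm ended clear of everything.
- **Disagreement:** The bin outlines came out a few millimetres larger than specified in the image fits. I placed the posts well inside the bins, so this did not matter. No check failed.

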